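# Send the tins up on the basket lift

### The job

Get the basket ready to go upstairs: stand every loose knobbed tin upright in the blue basket, then swing the basket's folded handle upright and hang the basket by its handle's crossbar across both red prongs of the lift hook, hanging free and still. Only then take the T-key from its rest, push it fully home in the brass key switch, turn it clockwise to the stop, and leave it there. Do not disturb the battery, ramekin, level or screwdriver.

Things in the scene. Friction and masses are not known exactly. Their poses are not given: they have to be found in the camera images.
- basket: Loose open-topped blue sheet-steel basket, outer 84 (its x) x 210 (its y) x 42 mm high, walls and floor 4 mm thick, 0.35 kg. Origin: centre of its underside; z up. Thin ear plates in the middle of the two short ends carry the swing handle's pivots 62 mm above the underside.
- bail (a joint): Swing handle (bail) of the basket, rad: 0 = upright, -1.3 to -1.15 = folded down towards the basket's -x side (limits -1.3, 1.3). Light friction (0.02 N m): it stays when left upright but falls back if let go low down. A U of 8 mm round steel, 0.05 kg: two arms 220 mm apart along the basket's y, 85 mm from the pivot line to the crossbar's axis.
- bail_bar (a point): Middle of the handle's straight crossbar (8 mm round, 220 mm long along this point's y). z points from the pivots to the bar: straight up when the handle is upright, the bar then 147 mm above the basket's underside. Folded, the bar lies 85 to 97 mm up and about 80 mm out from the basket's middle, leaving a 32 mm gap to its long wall.
- lift_hook: Fixed lift hook: yellow post 30 mm square and 202 mm tall on a grey base plate 140 (x) x 110 (y) x 12 mm, with two parallel red prongs that stick out along its -x. Origin: underside of the base below the front face of the post; base plate from 50 mm before to 90 mm behind it.
- hook_seat (a point): On top of the two red prongs, midway between them, 195 mm above the table, 90 mm out from the post; axes as the lift hook's. Prongs 10 mm round, level, 42 mm either side (y) of here; free from a crosspiece at x = +80 mm to x = -25 mm, then the tips turn up over 13 mm (plus 5 mm round end) to 16 mm above here. The basket's crossbar goes across both prongs here.
- lock (a joint): Turn of the key switch's brass cylinder about the vertical, rad: 0 = off, grows clockwise seen from above to its stop at 1.45 = on; friction 0.06 N m, it stays where left. Starts between 0 and 0.1.
- lock_mouth (a point): Centre of the square keyhole's mouth in the top of the brass cylinder (46 mm square, on a fixed grey switch box 110 x 100 x 50 mm); mouth 86 mm above the table; hole 16 mm square with a 2 mm bevel, 30 mm deep, sides along this point's x and y, which turn with the cylinder.
- key_grip (a point): Centre of the orange grip (64 x 14 x 30 mm along x, y, z) of the loose T-key (0.08 kg), which starts upright in its rest. Below the grip a 14 mm square steel shank, sides along x and y; its foot is 65 mm below this point (last 5 mm narrowed). Fully home this point is 35 mm above the keyhole's mouth. It enters at any quarter turn; play lets it turn about 0.15 rad before the cylinder follows.
- key_rest: Fixed dark wooden block 70 x 70 x 40 mm, origin centre of underside; the key stands in a 17 mm square hole 30 mm deep in its top.
- tin0_knob (a point): Centre of the black lid knob (16 mm round, 30 mm tall, top 66 mm above the tin's underside) of the red round tin: 56 mm diameter, body 36 mm (lid rim 40 mm) tall, about 0.11 kg, lid fixed. This point is 53 mm above the tin's underside, z up. May be absent.
- tin1_knob (a point): Centre of the black lid knob (16 mm round, 30 mm tall, top 66 mm above the tin's underside) of the green round tin: 56 mm diameter, body 36 mm (lid rim 40 mm) tall, about 0.11 kg, lid fixed. This point is 53 mm above the tin's underside, z up. May be absent.
- tin2_knob (a point): Centre of the black lid knob (16 mm round, 30 mm tall, top 66 mm above the tin's underside) of the yellow round tin: 56 mm diameter, body 36 mm (lid rim 40 mm) tall, about 0.11 kg, lid fixed. This point is 53 mm above the tin's underside, z up. May be absent.
- tin3_knob (a point): Centre of the black lid knob (16 mm round, 30 mm tall, top 66 mm above the tin's underside) of the bare aluminium round tin: 56 mm diameter, body 36 mm (lid rim 40 mm) tall, about 0.11 kg, lid fixed. This point is 53 mm above the tin's underside, z up. May be absent.
- battery: Loose black cordless drill battery 75 x 65 x 68 mm; a bystander to leave alone. Origin: centre of its underside.
- ramekin: Loose white ceramic ramekin of screws, 84 mm across, 45 mm tall; a bystander to leave alone. Origin: centre of its underside.
- level: Loose yellow nylon level, 24 (x) x 200 (y) x 45 mm; a bystander to leave alone. Origin: centre of its underside.
- screwdriver: Loose stubby screwdriver, 110 mm long, lying down; a bystander to leave alone. Origin: centre of its underside.
Not all that is in view belongs to the job. What is shaped like the part that bears tin0_knob but pink or turquoise is not meant.

How it is judged (in metres and radians):
On the way, in this order (a step that is already met when the one before it is completed fails the run):
1. all tins present stand in the basket (x of tin0_knob in the frame of basket between -0.05 and 0.05 m and y of tin0_knob in the frame of basket between -0.11 and 0.11 m and z of tin0_knob in the frame of basket between 0.04 and 0.075 m and angle between the z axis of each of tin0_knob, tin1_knob, tin2_knob, tin3_knob and the z axis of basket, either way round below 0.3 rad and x of tin1_knob in the frame of basket between -0.05 and 0.05 m and y of tin1_knob in the frame of basket between -0.11 and 0.11 m and z of tin1_knob in the frame of basket between 0.04 and 0.075 m and x of tin2_knob in the frame of basket between -0.05 and 0.05 m and y of tin2_knob in the frame of basket between -0.11 and 0.11 m and z of tin2_knob in the frame of basket between 0.04 and 0.075 m and x of tin3_knob in the frame of basket between -0.05 and 0.05 m and y of tin3_knob in the frame of basket between -0.11 and 0.11 m and z of tin3_knob in the frame of basket between 0.04 and 0.075 m and value of joint bail below -0.6 rad), for 0.3 s.
2. the basket's handle is upright (value of joint bail between -0.35 and 0.35 rad), for 0.2 s.
3. the basket hangs by its handle on both prongs (x of bail_bar in the frame of hook_seat between -0.035 and 0.06 m and y of bail_bar in the frame of hook_seat between -0.03 and 0.03 m and z of bail_bar in the frame of hook_seat between -0.006 and 0.014 m and angle between the y axis of bail_bar and the y axis of hook_seat, either way round below 0.25 rad and height (world z) of basket above 0.035 m and angle between basket's own z axis and vertical below 0.35 rad and contact force between basket and lift_hook above 2 N and x of tin0_knob in the frame of basket between -0.05 and 0.05 m and y of tin0_knob in the frame of basket between -0.11 and 0.11 m and z of tin0_knob in the frame of basket between 0.04 and 0.075 m and angle between the z axis of each of tin0_knob, tin1_knob, tin2_knob, tin3_knob and the z axis of basket, either way round below 0.3 rad and x of tin1_knob in the frame of basket between -0.05 and 0.05 m and y of tin1_knob in the frame of basket between -0.11 and 0.11 m and z of tin1_knob in the frame of basket between 0.04 and 0.075 m and x of tin2_knob in the frame of basket between -0.05 and 0.05 m and y of tin2_knob in the frame of basket between -0.11 and 0.11 m and z of tin2_knob in the frame of basket between 0.04 and 0.075 m and x of tin3_knob in the frame of basket between -0.05 and 0.05 m and y of tin3_knob in the frame of basket between -0.11 and 0.11 m and z of tin3_knob in the frame of basket between 0.04 and 0.075 m), for 0.3 s.
4. the key is fully home in the switch (horizontal distance between key_grip and lock_mouth below 0.008 m and z of key_grip in the frame of lock_mouth below 0.042 m and angle between key_grip's own z axis and vertical below 0.2 rad), for 0.2 s.
5. the key switch is turned on (all of step 4 and value of joint lock above 1.2 rad), for 0.2 s.
At the end, for the whole second after the job is handed in: Tins upright in the basket (within 0.3 rad); basket hangs still by its crossbar on both prongs (centred within 30 mm, square within 0.25 rad, tilt under 0.35 rad, over 35 mm up); key home (grip under 42 mm above the mouth, within 8 mm of its axis), cylinder past 1.2 rad (all of step 3 and all of step 5 and linear speed of basket below 0.05 m/s); the robot touches nothing.
It fails at once if the drill battery is moved more than 40 mm (distance of battery from where it was at the start of the episode above 0.04 m).
It fails at once if the ramekin of screws is moved more than 40 mm (distance of ramekin from where it was at the start of the episode above 0.04 m).
It fails at once if the yellow level is moved more than 40 mm (distance of level from where it was at the start of the episode above 0.04 m).
It fails at once if the stubby screwdriver is moved more than 40 mm (distance of screwdriver from where it was at the start of the episode above 0.04 m).
Of tin0, tin1, tin2, tin3 only 2 to 3 are there at a start; the rules pass over those that are not, and their reading is None.
At some moment in a run one of tin0, tin1, tin2, tin3 may be knocked a few centimetres aside while the robot is not near it.
It also fails if it takes over 208 s, if anything falls off the work surface, if the arm or the gripper's body presses on something with over 40 N, if the wrist force passes 120 N, or if a joint passes its speed limit or range.

### The arm

A 7-joint arm with a two-finger parallel gripper is mounted at the origin on the work surface. World frame = base frame: x ahead of the robot, y to its left, z up, the work surface at z = 0. Lengths are in mm, angles in rad, forces in N, time in s.
With the tool pointing down it reaches from about 400 to 875 mm from the base axis. Payload 4.4 kg.
Tool frame: the origin (TCP) lies between the finger pads; the fingertips stand r.tip_reach ahead of it and the grasp point (between the pads) lies 8 mm behind it (r.tip_reach is the distance from the TCP to the fingertips, in mm); z points along the fingers, y is the line along which they close (so a half turn about z gives the same grasp; the last joint's range is limited). The gripper opens to 85 mm and grips with 20 to 120 N. Pads are 22 mm wide; open, the fingers measure 114 mm over their backs; the gripper's body (76 mm by 85 mm) begins 54 mm behind the grasp point. The pads swing forward as they close: fully open they stand 13 mm farther back than shut.
Start: joints at [-1.36, 0.628, 0.038, 1.517, -0.027, 0.996, -0.02], TCP at [177.607, 625.279, 242.313] pointing down, gripper open.
Joint ranges: [-3.06, 3.06], [-0.37, 2.12], [-1.25, 1.32], [0.18, 2.47], [-1.1, 4.24], [0.23, 1.98], [-2.94, 2.94]. Speed limits (rad/s): [2.57, 2.57, 3.14, 3.14, 3.14, 3.14, 3.14].

### API

Orientations are given as a rotation vector (axis times angle).
In Python, from station import r gives the robot as it stands. Calls block until the motion is done:
- r.move_to(position, orientation): joint-space move of the TCP to a pose.
- r.move_straight(position, frame=None, rate=150, threshold=None): straight line of the TCP; frame=None keeps the orientation; rate is the mean speed in mm/s. With threshold (N) it stops when the force on the tool has changed by that much, and returns True; else False.
- r.set_joints(angles): joint-space move.
- r.open_gripper() and r.grasp(strength=None): open the fingers fully, or close them until they stop; strength is the grip in N (None keeps the last).
- r.dwell(seconds).
- r.inverse_kinematics(position, orientation): joint angles nearest the present ones, or None.
- r.capture(name): name is "side" or "top" or "wrist"; returns a dict with "pixels" (400x640x3 uint8, red, green, blue), "fov_y" (degrees; the focal length in pixels is half the picture's height over the tangent of half this angle, whatever the lens; pixels are square), "cx", "cy" (the principal point, pixels), "rvec" (rotation vector, rad) and "tvec" (3), from world to camera coordinates, as OpenCV has them; the wrist camera has in their place "mount" (4x4, takes a point from camera to tool coordinates, whose origin is the TCP and whose axes are the flange's). Camera axes: x right, y down, z forward; pixel columns grow to the right and rows downward; lengths in mm; the calibration is good to about 2 mm. A picture is of the moment at which its call begins: read the wrist's pose just before it. There is no depth.
A pose or a line that the arm cannot do raises r.IKError and nothing moves.
- r.job_done(): hands the job in; it is judged then, once.
Trained networks look in a picture, given as the dict that the camera call returned (one of the last four; its "shot" number tells which), for a name from the list of things; names that differ only in an ending like _2 or _b are one class to them, and where a whole thing is asked for, a point or a joint stands for the part that bears it (a point fixed in the world has none). Each returns a list of dicts, best first, with "conf" (0 to 1); they miss things now and then, are a little off and sometimes report something else, mostly with a low value. They report only what shows in the picture. A call takes as long as a camera call. They do not tell look-alikes from the thing itself.
- r.spot_in(picture, query): "point" ([column, row] in pixels, amid what is visible of it).
- r.outline_of(picture, query): "region" (400x640 bool, what is visible of it) and "point" ([column, row] in pixels, amid what is visible of it).
Readings, each from a call of its own:
- r.get_time(): time.
- r.get_qpos(): joint angles.
- r.get_dq(): joint speeds.
- r.get_joint_efforts(): joint torques, N m.
- r.get_eef_pos(): TCP position.
- r.get_orientation(): TCP orientation.
- r.get_force(): force on the tool from outside, world axes, zero at the start.
- r.get_ft_torque(): the same for the moment, N m.
- r.get_grip_width(): finger opening in mm.
- r.get_grasp_force(): force on a finger pad.
Only numpy, scipy, OpenCV 4.12 (cv2) and the standard library are available. Lean on these libraries where they do the work, as an engineer would, in place of code of your own. Each camera call takes 0.05 s, during which the arm holds its last target. There are 200 camera calls.

## Working session

There is one attempt and no reset: what is moved stays moved. The work goes in short steps, each a Python script; the robot and the scene stay as the last script left them, time stands still between calls to the robot, and variables do not carry over. Pictures are saved under pics/ and viewed, at most 14 in all, crops included, and the job is handed in when it is done.

```bash
ls; mkdir -p pics
python3 - <<'E'
from station import r
import cv2
print(r.get_time(), r.tip_reach, r.get_eef_pos(), r.get_orientation(), r.get_grip_width())
for n in ("side","top"):
    p=r.capture(n); cv2.imwrite(f"pics/{n}0.png",p["pixels"][:,:,::-1])
    print(n,p["fov_y"],p["cx"],p["cy"],p["rvec"],p["tvec"])
    for q in ["basket","bail_bar","lift_hook","lock_mouth","key_grip","key_rest","tin0_knob","tin1_knob","tin2_knob","tin3_knob","battery","ramekin","level","screwdriver"]:
        print(q,[(d["point"],round(d["conf"],2)) for d in r.spot_in(p,q)][:5])
E
```

```text
pics
0.0 11.0 [177.44419676 624.69245905 241.3884278 ] [-4.33480222e-01 -3.11127949e+00  2.92236370e-03] 85.41583130733784
side 47.43683224675733 316.1347727294641 197.31905540161074 [ 2.4402094  -0.16927588  0.06438654] [-566.19288893  146.99539518 1177.40958462]
basket [([308.9, 230.7], 0.84), ([380.4, 321.5], 0.17)]
bail_bar [([285.4, 230.2], 0.79), ([256.0, 332.8], 0.22)]
lift_hook [([382.6, 321.5], 0.97), ([324.7, 155.7], 0.67)]
lock_mouth [([324.3, 153.7], 0.96)]
key_grip [([302.7, 122.3], 0.49), ([261.5, 151.6], 0.42)]
key_rest [([302.7, 138.1], 0.94), ([382.9, 317.6], 0.42)]
tin0_knob [([262.7, 154.6], 0.87), ([211.5, 143.5], 0.65), ([266.7, 181.7], 0.58)]
tin1_knob []
tin2_knob [([255.3, 134.2], 0.66)]
tin3_knob []
battery [([366.1, 195.7], 0.76)]
ramekin [([258.1, 333.9], 0.85), ([323.7, 154.9], 0.65), ([252.2, 133.8], 0.52)]
level [([407.9, 242.8], 0.71)]
screwdriver [([267.2, 388.7], 0.66)]
top 47.6086414943579 322.954124444519 205.73210326949533 [ 2.19696491 -1.99468588  0.21844302] [ -41.4772261   573.40254209 1069.58422373]
basket [([337.4, 219.8], 0.92), ([204.2, 246.8], 0.25)]
bail_bar [([344.1, 242.3], 0.67)]
lift_hook [([193.3, 197.4], 0.73), ([449.7, 177.7], 0.67), ([166.1, 252.1], 0.65)]
lock_mouth [([237.2, 180.9], 0.57)]
key_grip [([179.8, 190.3], 0.54), ([239.4, 180.5], 0.49), ([204.4, 246.6], 0.32)]
key_rest [([188.9, 195.6], 0.67)]
tin0_knob [([183.3, 301.9], 0.98), ([204.8, 247.3], 0.94), ([220.9, 289.5], 0.92), ([251.3, 248.4], 0.89), ([450.7, 177.3], 0.47)]
tin1_knob []
tin2_knob [([169.5, 250.1], 0.88)]
tin3_knob []
battery [([302.3, 145.3], 0.89)]
ramekin [([439.6, 286.8], 0.72), ([454.0, 177.3], 0.46)]
level [([367.5, 134.2], 0.65)]
screwdriver [([477.2, 291.9], 0.73)]
```

View pics/side0.png

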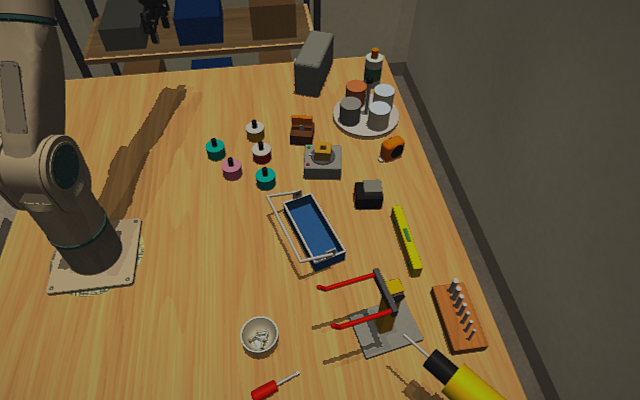

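View pics/top0.png

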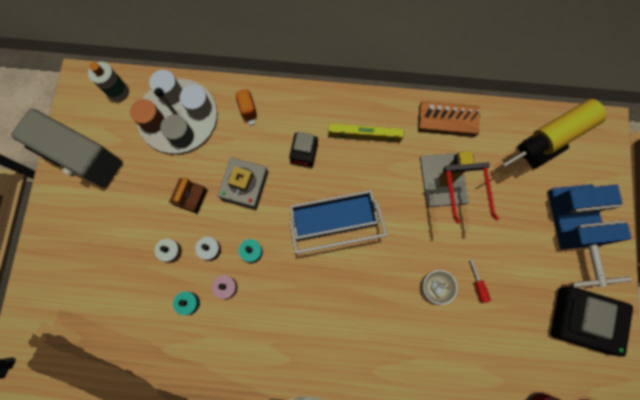

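Side view: the candidates are (255,131) whitish/yellow, (262,152) reddish, (215,149) and (265,177) turquoise, and (231,167) pink. The first two look like the meant tins, so I'll confirm that in an enlarged crop and measure the positions.

```bash
cat > h.py <<'E'
from station import r
import numpy as np, cv2
from scipy.spatial.transform import Rotation as R
def KRt(p):
    f=200/np.tan(np.radians(p["fov_y"]/2)); K=np.array([[f,0,p["cx"]],[0,f,p["cy"]],[0,0,1]])
    if "mount" in p:
        T=np.eye(4);T[:3,:3]=R.from_rotvec(p["ori"]).as_matrix();T[:3,3]=p["pos"]
        M=np.linalg.inv(T@p["mount"]);return K,M[:3,:3],M[:3,3]
    return K,cv2.Rodrigues(np.array(p["rvec"],float))[0],np.array(p["tvec"],float)
def cap(n):
    if n!="wrist": return r.capture(n)
    pos,ori=r.get_eef_pos(),r.get_orientation(); p=r.capture(n); p["pos"]=pos;p["ori"]=ori;p["mount"]=np.array(p["mount"]);return p
def at_z(p,uv,z):
    K,Rm,t=KRt(p); d=Rm.T@np.linalg.solve(K,[uv[0],uv[1],1.]); c=-Rm.T@t
    return c+d*(z-c[2])/d[2]
def proj(p,X):
    K,Rm,t=KRt(p); q=(Rm@np.atleast_2d(X).T).T+t; q=q@K.T; return q[:,:2]/q[:,2:]
def tri(p1,u1,p2,u2):
    P=[];
    for p in (p1,p2):
        K,Rm,t=KRt(p);P.append(K@np.c_[Rm,t])
    X=cv2.triangulatePoints(P[0],P[1],np.array(u1,float).reshape(2,1),np.array(u2,float).reshape(2,1));return (X[:3]/X[3]).ravel()
def down(yaw): # tool z down; closing axis (tool y) along world direction yaw(rad)
    y=np.array([np.cos(yaw),np.sin(yaw),0]);z=np.array([0,0,-1.]);x=np.cross(y,z)
    return R.from_matrix(np.c_[x,y,z]).as_rotvec()
def save(p,name,box=None,s=1):
    im=p["pixels"][:,:,::-1]
    if box: im=im[box[1]:box[3],box[0]:box[2]]
    cv2.imwrite("pics/"+name,cv2.resize(im,None,fx=s,fy=s,interpolation=cv2.INTER_CUBIC))
def st(): print("t",round(r.get_time(),1),"pos",np.round(r.get_eef_pos(),1),"w",round(r.get_grip_width(),1),"gf",round(r.get_grasp_force(),1),"F",np.round(r.get_force(),1))
E
python3 - <<'E'
from h import *
s=cap("side");t=cap("top")
save(s,"c1.png",(190,95,350,215),5)
def both(n,u,v,z):
    print(n,"tri",tri(s,u,t,v).round(0),"side@z",at_z(s,u,z).round(0)[:2],"top@z",at_z(t,v,z).round(0)[:2])
both("A",(255.3,134.2),(169.5,250.1),30)
both("red",(262.7,154.6),(204.8,247.3),30)
both("lock",(324.3,150),(240,180),86)
both("key",(302.7,122.3),(180,190.3),75)
# outlines: min-area rects of base-type objects
for q,z in (("basket",42),("lift_hook",12),("key_rest",40),("level",45),("bail_bar",60),("battery",68),("ramekin",45)):
    for p,n in((s,"s"),(t,"t")):
        o=r.outline_of(p,q)
        if not o: print(q,n,None);continue
        m=o[0]["region"].astype(np.uint8); c=max(cv2.findContours(m,0,2)[0],key=cv2.contourArea)
        W=np.array([at_z(p,u,z)[:2] for u in c[:,0]],np.float32)
        b=cv2.minAreaRect(W); print(q,n,round(o[0]["conf"],2),np.round(o[0]["point"]),np.round(cv2.boxPoints(b)).astype(int).tolist())
E
```

```text
A tri [431. 397.   5.] side@z [431. 369.] top@z [431. 389.]
red tri [449. 311.  -4.] side@z [448. 275.] top@z [447. 301.]
lock tri [624. 229.  68.] side@z [625. 213.] top@z [615. 225.]
key tri [583. 381.  51.] side@z [579. 353.] top@z [577. 373.]
basket s 0.61 [309. 235.] [[444, 103], [523, -161], [638, -127], [559, 137]]
basket t 0.66 [334. 219.] [[453, 73], [520, -150], [638, -114], [571, 109]]
lift_hook s 0.91 [385. 322.] [[548, -174], [583, -376], [778, -343], [743, -141]]
lift_hook t 0.83 [449. 178.] [[566, -259], [597, -435], [779, -403], [748, -227]]
key_rest s 0.89 [302. 136.] [[531, 295], [605, 285], [619, 385], [545, 395]]
key_rest t 0.6 [191. 196.] [[528, 331], [602, 312], [623, 395], [550, 414]]
level s 0.86 [406. 242.] [[765, -202], [806, -203], [809, 18], [768, 19]]
level t 0.75 [361. 136.] [[766, 22], [769, -175], [808, -174], [805, 22]]
bail_bar s 0.75 [286. 230.] [[440, 86], [519, -149], [593, -124], [514, 111]]
bail_bar t 0.67 [342. 241.] [[446, 73], [511, -153], [596, -128], [530, 97]]
battery s 0.92 [367. 197.] [[674, 3], [751, -8], [765, 93], [688, 104]]
battery t 0.65 [304. 146.] [[671, 51], [758, 40], [766, 106], [679, 117]]
ramekin s 0.85 [257. 333.] [[364, -335], [445, -337], [448, -252], [367, -250]]
ramekin t 0.59 [440. 289.] [[363, -250], [367, -331], [447, -327], [443, -246]]
```

View pics/c1.png

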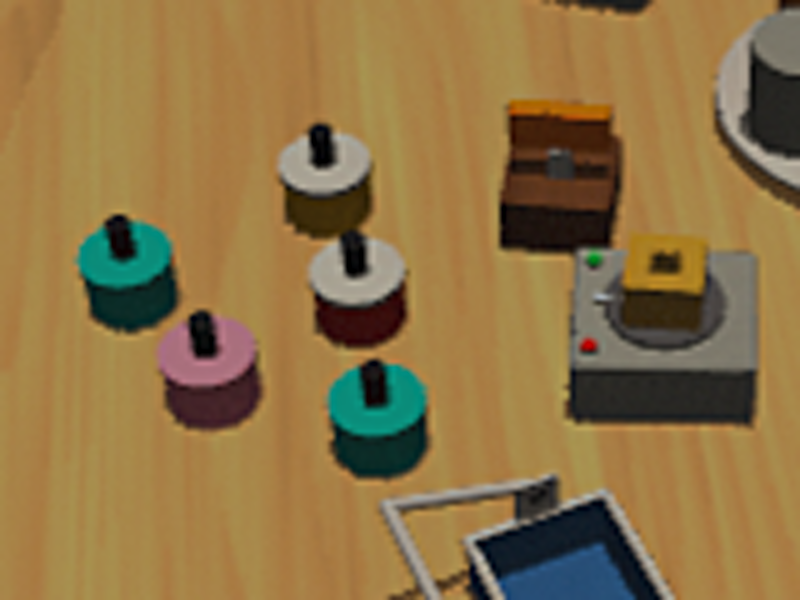

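Two tins are meant: tin2 (yellow body, crop (325,180)) and tin0 (red body, crop (357,290)). The turquoise (crop 125,270 and 380,420) and pink (crop 210,370) ones are decoys. The wrist camera gives the closer look on the way.

Run:
```python
from h import *
b=0.29
for yaw in (b,b+np.pi):
    q=r.inverse_kinematics([440,345,260],down(yaw)); print(yaw,None if q is None else np.round(q,2))
r.move_to([440,345,260],down(b)); st()
p=cap("wrist"); save(p,"w1.png"); print(p["mount"].round(3).tolist())
for q,z in (("tin0_knob",53),("tin2_knob",53)):
    print(q,[(np.round(d["point"]),round(d["conf"],2),at_z(p,d["point"],35).round(0)[:2]) for d in r.spot_in(p,q)])
```

```text
0.29 [-0.92  0.49  0.31  1.76 -0.18  0.92 -0.24]
3.431592653589793 [-0.37  0.52 -0.53  1.74  0.31  0.96  2.41]
t 3.7 pos [438.8 347.  259.8] w 85.4 gf 0.0 F [0.8 1.  0.6]
[[0.002, -0.962, -0.272, 69.433], [1.0, 0.002, 0.0, -0.51], [0.0, -0.272, 0.962, -132.725], [0.0, 0.0, 0.0, 1.0]]
tin0_knob [(array([295., 292.]), 0.86, array([452., 194.])), (array([315., 216.]), 0.79, array([447., 299.])), (array([229., 234.]), 0.78, array([354., 246.])), (array([204., 156.]), 0.58, array([307., 331.]))]
tin2_knob [(array([325., 135.]), 0.82, array([431., 393.]))]
```

View pics/w1.png

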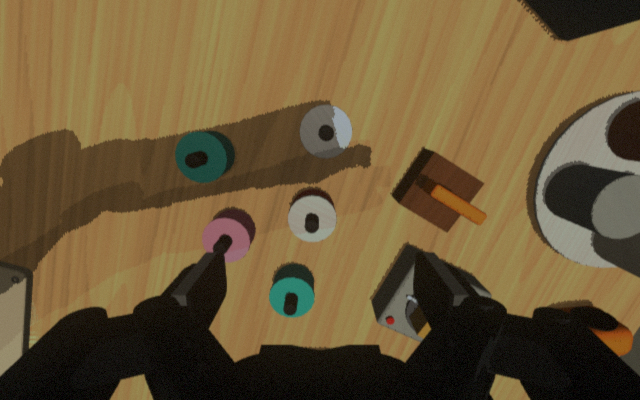

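```bash
cat >> h.py <<'E'
def cyl(rad,z0,z1):
    a=np.linspace(0,2*np.pi,40,False);c=np.c_[rad*np.cos(a),rad*np.sin(a)]
    return np.r_[np.c_[c,0*a+z0],np.c_[c,0*a+z1]]
BODY,KNOB=cyl(28,0,40),cyl(8,40,66)
def tin_mask_c(p,xy,z0=0):
    m=np.zeros((400,640),np.uint8)
    for B in (BODY,KNOB):
        cv2.fillConvexPoly(m,cv2.convexHull(proj(p,B+[xy[0],xy[1],z0]).round().astype(np.int32)),1)
    v,u=np.nonzero(m);return np.array([u.mean(),v.mean()]),len(u)
def fit_tin(p,q,guess,z0=0):
    best=min(r.outline_of(p,q),key=lambda o:np.linalg.norm(at_z(p,o["point"],30+z0)[:2]-guess))
    v,u=np.nonzero(best["region"]);c=np.array([u.mean(),v.mean()]);xy=np.array(guess,float)
    for _ in range(4):
        m,n=tin_mask_c(p,xy,z0); xy+=(at_z(p,c,30+z0)-at_z(p,m,30+z0))[:2]
    print(q,"fit",xy.round(1),"area",len(u),"model",n,"conf",round(best["conf"],2));return xy
def go(x,y,z,o=None,**k): return r.move_straight([x,y,z],o,**k)
E
python3 - <<'E'
from h import *
b=0.29
r.move_to([447,299,170],down(b)); st()
p=cap("wrist"); a=fit_tin(p,"tin0_knob",[447,299])
save(p,"w2.png")
E
```

```text
t 4.4 pos [447.3 300.  170.3] w 85.4 gf 0.0 F [-0.2  1.1  1.2]
tin0_knob fit [444.4 294.7] area 3589 model 3600 conf 0.69
```

View pics/w2.png

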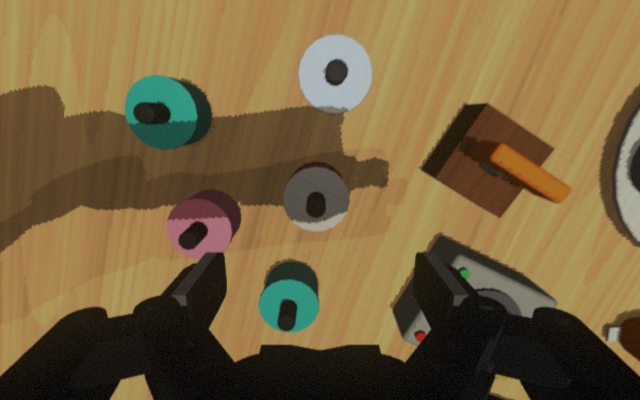

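Red tin at (316,198), as expected. I'll first take a survey of basket, hook, switch and rest from above.

```bash
python3 - <<'E'
from h import *
import pickle
b=0.29
P={}
for n,x,y,z in (("basket",530,-40,330),("hook",560,-300,360)):
    r.move_to([x,y,z],down(b)); p=cap("wrist"); st(); P[n]={k:p[k] for k in p}; save(p,f"s_{n}.png")
    for q in (("basket","bail_bar") if n=="basket" else ("lift_hook","level","ramekin")):
        o=r.outline_of(p,q)
        P[n][q]=o[0]["region"] if o else None; print(q,o and (o[0]["conf"],np.round(o[0]["point"])))
pickle.dump(P,open("survey.pkl","wb"))
E
cd pics; python3 -c "
import cv2,numpy as np
cv2.imwrite('sv.png',cv2.resize(np.vstack([cv2.imread('s_basket.png'),cv2.imread('s_hook.png')]),None,fx=.75,fy=.75))"
```

```text
t 6.0 pos [529.9 -38.  329.3] w 85.5 gf 0.0 F [-0.1  0.8  0.5]
basket (0.64, array([342., 146.]))
bail_bar (0.8, array([286., 135.]))
t 7.1 pos [ 560.9 -297.2  359.6] w 85.1 gf 0.0 F [0.4 0.3 0. ]
lift_hook (0.78, array([399., 196.]))
level (0.87, array([529.,  64.]))
ramekin (0.68, array([212., 125.]))
```

View pics/sv.png

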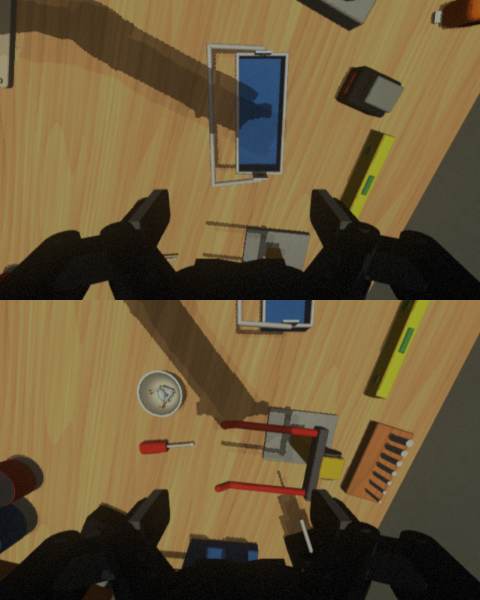

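Top half: basket with bail folded left, bar at about (213,115). Bottom half: prongs at (225,425) to (320,432) and (220,488) to (312,492). Now the metric fits.

Run:
```python
from h import *
import pickle
P=pickle.load(open("survey.pkl","rb"))
p=P["basket"]; hsv=cv2.cvtColor(p["pixels"],cv2.COLOR_RGB2HSV)
m=cv2.inRange(hsv,(100,90,20),(130,255,255)); m[:, :280]=0; m[260:]=0
m=cv2.morphologyEx(m,cv2.MORPH_OPEN,np.ones((3,3)))
c=max(cv2.findContours(m,0,2)[0],key=cv2.contourArea); c=cv2.convexHull(c)
W=np.array([at_z(p,u,42)[:2] for u in c[:,0]],np.float32); print("basket inner",cv2.minAreaRect(W), "box",cv2.boxPoints(cv2.minAreaRect(W)).round(0).tolist())
def comps(m,k):
    n,l,s,ce=cv2.connectedComponentsWithStats(m); i=1+np.argsort(-s[1:,4])[:k]; return [(l==j,s[j]) for j in i]
# bail bar from net region: left part
reg=P["basket"]["bail_bar"]; v,u=np.nonzero(reg); print("bail px",u.min(),u.max(),v.min(),v.max())
p=P["hook"]; hsv=cv2.cvtColor(p["pixels"],cv2.COLOR_RGB2HSV)
m=cv2.inRange(hsv,(0,150,60),(8,255,255))|cv2.inRange(hsv,(172,150,60),(180,255,255))
m[:,:270]=0; m=cv2.morphologyEx(m,cv2.MORPH_CLOSE,np.ones((3,3)))
for mk,s in comps(m,2):
    v,u=np.nonzero(mk); X=np.array([at_z(p,(a,b),190)[:2] for a,b in zip(u,v)])
    d=cv2.fitLine(X.astype(np.float32),cv2.DIST_HUBER,0,.01,.01).ravel(); 
    if d[0]<0:d[:2]*=-1
    al=(X-d[2:])@d[:2]; 
    keep=al>np.quantile(al,.25)   # leave out upturned tip
    d=cv2.fitLine(X[keep].astype(np.float32),cv2.DIST_HUBER,0,.01,.01).ravel(); d[:2]*=np.sign(d[0])
    al=(X-d[2:])@d[:2]; w=np.percentile((X-d[2:])[keep]@[-d[1],d[0]],[2,98])
    print("prong",s,"dir",np.arctan2(d[1],d[0]).round(3),"ends@190",(d[2:]+d[:2]*al.min()).round(1),(d[2:]+d[:2]*al.max()).round(1),"w",w.round(1))
```

```text
basket inner ((556.3013916015625, -9.408912658691406), (69.917236328125, 186.35403442382812), 16.833053588867188) box [[496.0, 70.0], [550.0, -109.0], [617.0, -88.0], [563.0, 90.0]]
bail px 275 354 58 249
prong [ 294  161  130   22 1195] dir 0.177 ends@190 [ 530.2 -281.9] [ 654.5 -259.7] w [-4.6  4.6]
prong [ 287  242  121   20 1043] dir 0.181 ends@190 [ 546.3 -365.3] [ 669.7 -342.7] w [-4.7  4.7]
```

```bash
cat >> h.py <<'E'
B=0.294; BC=np.array([560.,-12.]); BX=np.array([np.cos(B),np.sin(B)]); BY=np.array([-np.sin(B),np.cos(B)])
def pick_place(q,guess,by):
    r.open_gripper(); r.move_to([guess[0],guess[1],170],down(B))
    p=cap("wrist"); xy=fit_tin(p,q,guess)
    if np.linalg.norm(xy-guess)>15: r.move_to([*xy,170],down(B)); xy=fit_tin(cap("wrist"),q,xy)
    go(*xy,70); go(*xy,56,rate=60,threshold=8); st(); r.grasp(40); st()
    go(*xy,190); w=r.get_grip_width(); print("held w",w)
    if w<12: raise SystemExit("missed")
    t=BC+by*BY
    r.move_to([*t,190],down(B)); go(*t,85); hit=go(*t,60,rate=50,threshold=6); st(); print("hit",hit)
    r.open_gripper(); go(*t,190);
E
python3 - <<'E'
from h import *
pick_place("tin0_knob",np.array([444.4,294.7]),42)
p=cap("wrist"); save(p,"in1.png")
o=r.outline_of(p,"tin0_knob"); print([(x["conf"],x["point"]) for x in o])
E
```

```text
tin0_knob fit [444.6 294.9] area 3618 model 3599 conf 0.92
t 11.1 pos [444.3 294.8  55.8] w 85.5 gf 0.0 F [-0.2  0.3  0. ]
t 11.7 pos [444.8 294.9  56.1] w 14.6 gf 39.0 F [ 0.7 -0.7  0.6]
held w 14.460684849726121
t 15.2 pos [547.5  28.3  60.1] w 14.2 gf 39.7 F [ 0.2 -0.3  4.5]
hit True
[(0.84, [321.8, 190.0]), (0.84, [269.8, 5.7]), (0.57, [490.7, 8.5])]
```

View pics/in1.png

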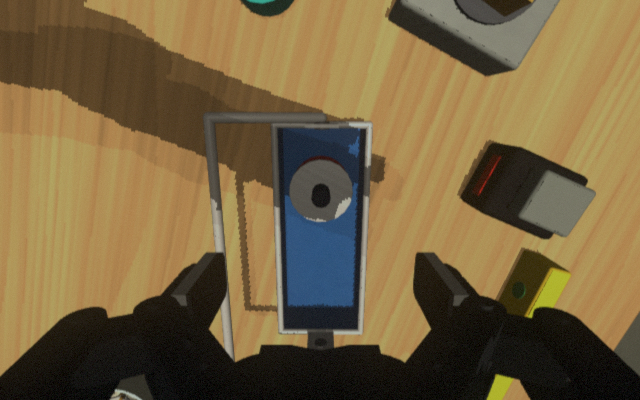

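The red tin stands in the basket at (320,190). Next the yellow tin.

Run:
```python
from h import *
pick_place("tin2_knob",np.array([431.,393.]),-42)
t=BC-20*BX+50*BY*0
r.move_to([*t,330],down(B)); p=cap("wrist"); st(); save(p,"in2.png",(200,40,440,300),2)
hsv=cv2.cvtColor(p["pixels"],cv2.COLOR_RGB2HSV)
np.save("w.npy",p["pixels"])
import pickle; pickle.dump(dict(p),open("in2.pkl","wb"))
```

```text
tin2_knob fit [430.5 395.5] area 3630 model 3627 conf 0.79
t 19.9 pos [430.3 395.3  55.8] w 85.1 gf 0.0 F [ 0.3 -0.6  0.4]
t 20.6 pos [430.7 395.7  56.2] w 14.8 gf 39.0 F [1.  0.1 0.8]
held w 14.415422953918345
t 24.7 pos [571.8 -52.   60.1] w 14.4 gf 39.7 F [-0.5  0.1  5.3]
hit True
t 27.1 pos [540.2 -17.9 328.6] w 85.3 gf 0.0 F [ 0.2 -0.3 -0.2]
```

View pics/in2.png

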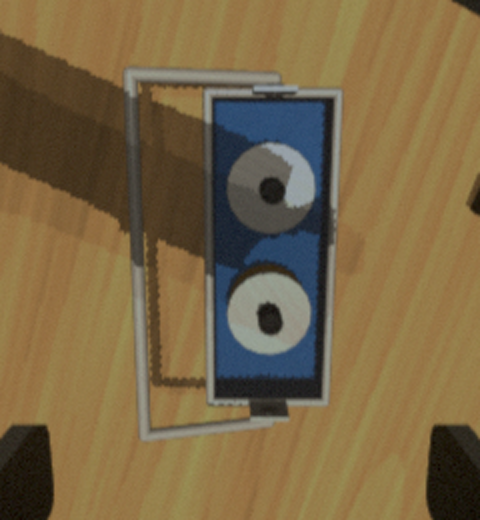

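Two tins stand upright in the basket. The bar runs from full-picture pixel (265,76) to (272.5,258.5), and the rim corners are marked.

Run:
```python
from h import *
import pickle
p=pickle.load(open("in2.pkl","rb"))
c=[(302.5,85.5),(370.5,85),(363.5,242),(304,242)]
W=np.array([at_z(p,u,42)[:2] for u in c],np.float32); print(cv2.minAreaRect(W)); print(W.round(0))
for z in (85,91,97):
    a,b=[at_z(p,u,z)[:2] for u in ((265.5,76),(273,258.5))]; m=(a+b)/2
    print(z,a.round(1),b.round(1),"len",np.linalg.norm(a-b).round(1),"yaw",np.arctan2(*(a-b)[::-1])-np.pi/2,"mid",m.round(1),"in basket",((m-BC)@BX).round(1),((m-BC)@BY).round(1))
```

```text
((560.4797973632812, -14.352027893066406), (85.32361602783203, 212.10960388183594), 16.74793815612793)
[[ 489.   74.]
 [ 571.   99.]
 [ 632. -103.]
 [ 550. -128.]]
85 [450.3  69.1] [ 514.8 -144.3] len 222.8 yaw 0.29346276720931574 mid [482.6 -37.6] in basket -81.5 -2.1
91 [451.5  68.7] [ 514.9 -141.2] len 219.3 yaw 0.29346276720931574 mid [483.2 -36.2] in basket -80.6 -0.9
97 [452.6  68.4] [ 515.  -138.1] len 215.8 yaw 0.29346276720931574 mid [483.8 -34.9] in basket -79.6 0.2
```

```bash
cat >> h.py <<'E'
BC=np.array([560.5,-14.4])
def bar(th): # TCP for bar at bail angle th, gripped at the middle
    xy=BC+85*np.sin(th)*BX; return [*xy,62+85*np.cos(th)-8]
E
python3 - <<'E'
from h import *
t0=np.arcsin(-80.5/85)
a=bar(t0); print(t0,np.round(a,1))
r.move_to([a[0],a[1],170],down(B)); go(*a[:2],110); print("hit",go(*a,rate=60,threshold=6)); st()
r.grasp(20); st()
for th in np.linspace(t0,0,8)[1:]: r.move_straight(bar(th),rate=80)
st(); r.dwell(.4)
p=cap("side"); save(p,"up.png",(220,140,420,300),4)
E
```

```text
-1.2439476963124283 [483.5 -37.7  81.3]
hit False
t 29.0 pos [483.3 -37.8  81. ] w 85.2 gf 0.0 F [ 0.7 -0.   0.4]
t 29.7 pos [483.1 -37.8  81.3] w 7.1 gf 19.9 F [-0.7  0.2  3.3]
t 32.1 pos [565.1 -13.4 142.1] w 6.9 gf 22.4 F [-1.4  1.  18.3]
```

View pics/up.png

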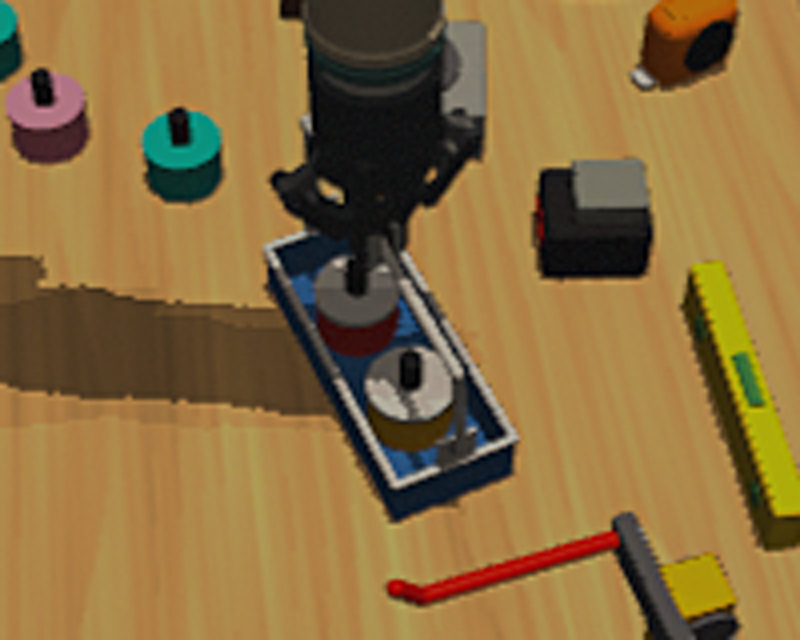

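The bail is upright (crop bar at about (420,300)) and both tins still stand. Now tighten the grip, lift and carry, yawing to the hook.

```bash
cat >> h.py <<'E'
H=0.179; HS=np.array([583.4,-315.4]); HX=np.array([np.cos(H),np.sin(H)]); HY=np.array([-np.sin(H),np.cos(H)])
E
python3 - <<'E'
from h import *
x,y,z=r.get_eef_pos(); go(x,y,z+3,rate=30); st(); r.grasp(80); st()
go(x,y,z+30,rate=40); st()
go(x,y,235,rate=80); st()
a=HS-130*HX; o=down(H)
# turn gently in steps on the way
for k in (1/3,2/3,1): r.move_straight([*(np.array([x,y])*(1-k)+a*k),235],down(B+(H-B)*k),rate=100)
r.dwell(.5); st()
p=cap("side"); save(p,"carry.png",(180,130,480,355),2.5)
E
```

```text
t 32.9 pos [564.3 -13.1 144. ] w 6.8 gf 20.3 F [ 0.5 -0.5 -6.6]
t 33.1 pos [564.4 -13.5 144.5] w 4.8 gf 77.9 F [-0.4 -0.6 -6.7]
t 34.0 pos [564.7 -13.4 172. ] w 5.0 gf 77.9 F [-0.6 -0.  -6.6]
t 34.9 pos [564.3 -13.4 234.5] w 5.1 gf 77.9 F [ 1.  -0.4 -7. ]
t 39.3 pos [ 455.5 -338.5  235. ] w 4.4 gf 111.6 F [-0.6  0.4 -7.4]
```

View pics/carry.png

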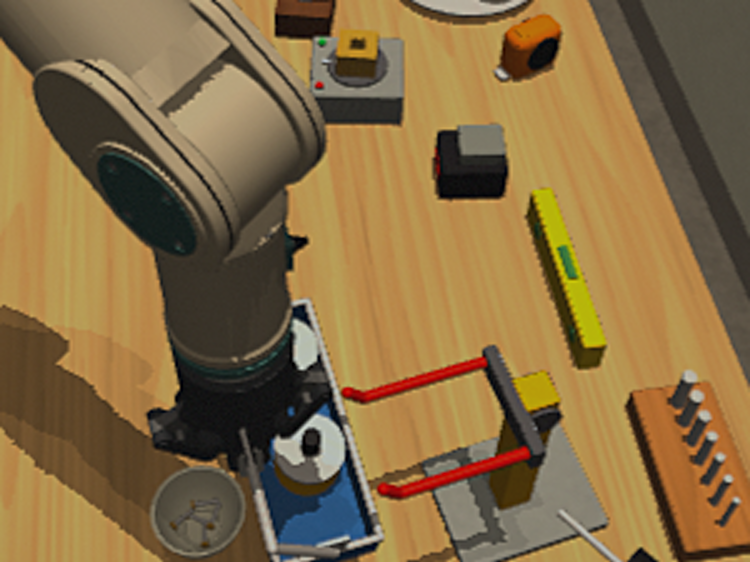

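The basket hangs level in front of the prongs, clear of everything. Sweep in over the prongs and set it down.

Run:
```python
from h import *
s=HS+10*HX
go(*s,235,rate=60); r.dwell(.5); st()
go(*s,208,rate=40)
print("hit",go(*s,190,rate=15,threshold=5)); st()
x,y,z=r.get_eef_pos(); go(x,y,z-1,rate=15); st(); r.dwell(.3)
p=cap("side"); save(p,"seat.png",(220,200,480,395),3)
```

```text
t 42.3 pos [ 592.  -314.4  235.1] w 3.7 gf 111.8 F [-4.3 -1.4 -3.8]
hit True
t 43.9 pos [ 592.  -313.2  196.5] w 4.5 gf 111.8 F [ 0.5  1.7 -8.7]
t 44.3 pos [ 592.6 -312.9  195.2] w 4.0 gf 111.0 F [ 1.3 -0.7 -6.4]
```

View pics/seat.png

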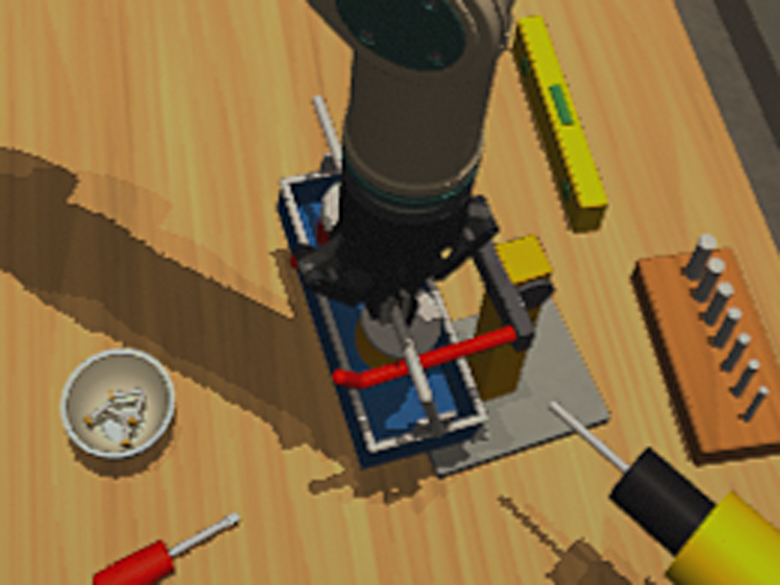

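Run:
```python
from h import *
st(); r.dwell(.3); st()
x,y,z=r.get_eef_pos()
for k in range(1,10):
    go(x,y,z-k,rate=20); f=r.get_force(); print(k,np.round(f,1),np.round(r.get_eef_pos(),1))
    if f[2]>-1.0: break
p=cap("top"); save(p,"seat2.png",(400,120,540,260),4)
```

```text
t 44.6 pos [ 591.9 -313.1  195.4] w 4.0 gf 111.0 F [-0.2  0.6 -7.5]
t 44.9 pos [ 591.9 -313.2  195.4] w 4.0 gf 111.0 F [-0.7 -0.  -6.7]
1 [ 0.3  1.6 -3.6] [ 592.  -313.2  194.7]
2 [-2.3  1.8 -0.3] [ 592.1 -313.1  193.9]
```

View pics/seat2.png

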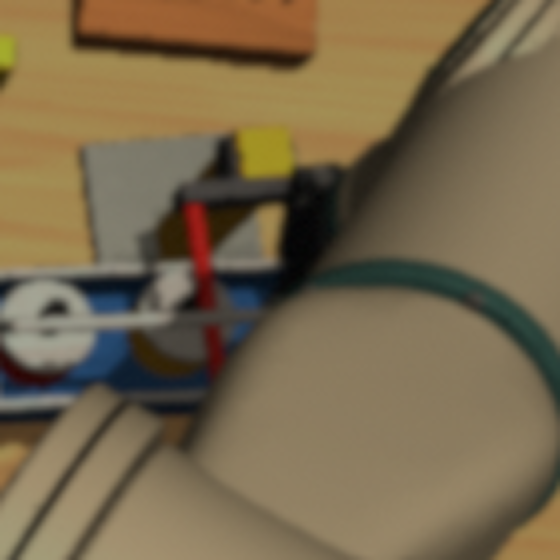

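The bar lies across the prongs and the tool now carries none of the weight. Release, back off upward, and check.

Run:
```python
from h import *
r.open_gripper(); st()
x,y,z=r.get_eef_pos(); go(x,y,z+40,rate=60); go(x,y,330); 
a=HS-60*HX; r.move_to([a[0]-150,a[1]+250,330],down(H)); r.dwell(.5); st()
s=cap("side");t=cap("top")
A=cv2.resize(s["pixels"][200:390,240:460],None,fx=2.2,fy=2.2);C=cv2.resize(t["pixels"][110:300,400:560],None,fx=2.2,fy=2.2)
cv2.imwrite("pics/hang.png",np.hstack([A,C])[:,:,::-1])
```

```text
t 46.2 pos [ 592.  -313.2  193.4] w 85.1 gf 0.0 F [-0.6  0.  -0. ]
t 49.6 pos [374.4 -76.2 329.9] w 85.1 gf 0.0 F [ 0.2 -1.  -0.2]
```

View pics/hang.png

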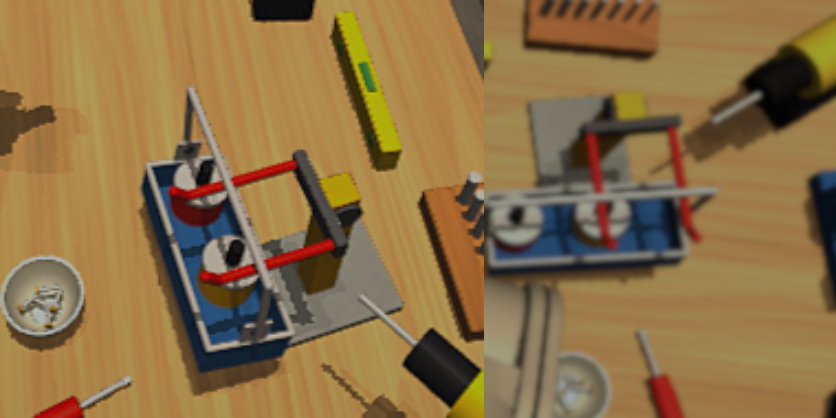

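The basket hangs on both prongs but looks shifted along the bar. I'll measure the offset from these two pictures.

Run:
```python
from h import *
s=cap("side");t=cap("top")
f=lambda u,v:(240+u/2.2,200+v/2.2)
for n,p,e1,e2,pr in (("side",s,f(190,90),f(264,300),(f(232,181),f(262,265))),):
    for u in (e1,e2,*pr): 
        X=at_z(p,u,199)[:2]; print(n,np.round(u),X.round(0),"hook frame",((X-HS)@HX).round(0),((X-HS)@HY).round(0))
g=lambda u,v:(400+(u-484)/2.2,110+v/2.2)
for u in (g(715,190),g(600,196),g(684,191)):
    X=at_z(t,u,199)[:2]; print("top",np.round(u),X.round(0),"hook frame",((X-HS)@HX).round(0),((X-HS)@HY).round(0))
A=cv2.resize(t["pixels"][120:270,360:560],None,fx=4,fy=4,interpolation=cv2.INTER_CUBIC); cv2.imwrite("pics/hang2.png",A[:,:,::-1])
```

```text
side [326. 241.] [ 569. -175.] hook frame 11.0 141.0
side [360. 336.] [ 597. -391.] hook frame 0.0 -77.0
side [345. 282.] [ 591. -278.] hook frame 14.0 36.0
side [359. 320.] [ 602. -361.] hook frame 10.0 -48.0
top [505. 196.] [ 604. -386.] hook frame 8.0 -73.0
top [453. 199.] [ 587. -272.] hook frame 11.0 42.0
top [491. 197.] [ 600. -355.] hook frame 9.0 -42.0
```

View pics/hang2.png

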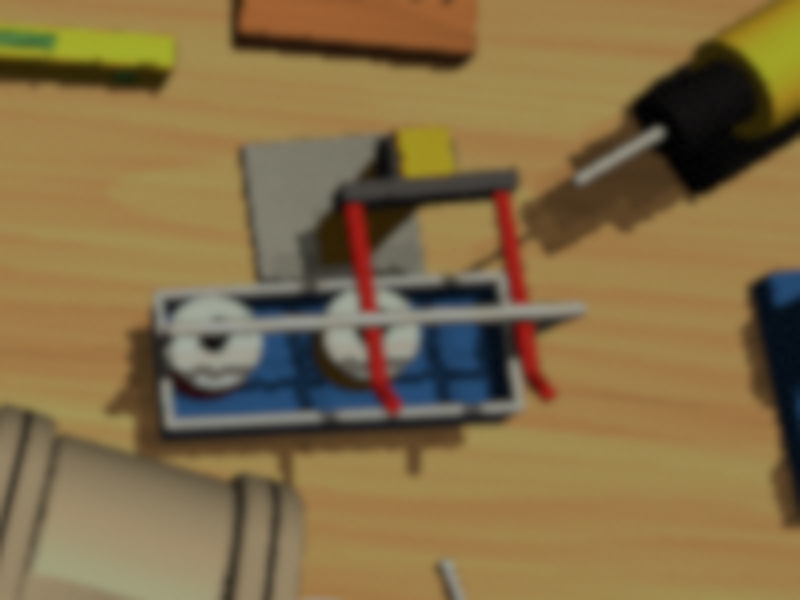

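Both pictures agree: the bar's middle sits about +34 mm along the hook's y, outside the ±30 mm allowed. It slid in the grip. While it rests on the prongs I'll grip it lightly between them and slide it back.

Run:
```python
from h import *
a=HS+9*HX+21*HY; o=down(H)
r.move_to([*a,330],o); go(*a,240); print("hit",go(*a,194,rate=50,threshold=6)); st()
r.grasp(60); st()
e=HS+9*HX-14*HY
print("slide",go(*e,194,rate=30,threshold=15)); st(); r.dwell(.5); st()
r.open_gripper(); go(*e,240,rate=60); go(*e,330)
r.move_to([374,-76,330],o); r.dwell(.4); st()
s=cap("side");t=cap("top")
A=cv2.resize(s["pixels"][200:390,240:460],None,fx=2,fy=2);C=cv2.resize(t["pixels"][110:300,380:560],None,fx=2,fy=2)
cv2.imwrite("pics/hang3.png",np.hstack([A,C])[:,:,::-1])
```

```text
hit False
t 52.8 pos [ 588.7 -293.3  194.4] w 85.8 gf 0.0 F [-0.3 -0.3 -0.4]
t 53.5 pos [ 589.2 -293.   194.3] w 6.4 gf 58.6 F [2.5 0.4 2.1]
slide False
t 54.8 pos [ 593.7 -324.6  193.5] w 5.8 gf 58.9 F [-0.5  6.5  4.6]
t 55.3 pos [ 593.7 -324.6  193.4] w 5.8 gf 58.9 F [-1.2  6.4  4.8]
t 59.4 pos [374.2 -76.3 329.9] w 85.4 gf 0.0 F [ 0.2 -0.2  0.1]
```

View pics/hang3.png

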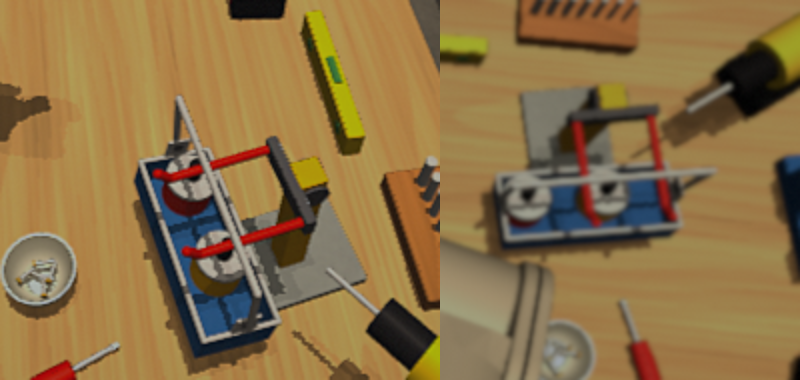

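That was one picture more than the 14 I was allowed, so I stop viewing and work from numbers. The basket hangs level, with the near bar end at top-camera pixel (516.5,195.5). I'll compute its offset and measure key and switch with the wrist camera.

Run:
```python
from h import *
s=cap("side");t=cap("top")
for p,u in ((t,(516.5,195.5)),(s,(330,248.5)),(s,(367,346))):
    X=at_z(p,u,199)[:2]-HS; print("bar end in hook",(X@HX).round(0),(X@HY).round(0))
o=down(B)
def rect(p,m,z,n,box):
    M=np.zeros_like(m); M[box[1]:box[3],box[0]:box[2]]=m[box[1]:box[3],box[0]:box[2]]
    k,l,st_,ce=cv2.connectedComponentsWithStats(M)
    for j in 1+np.argsort(-st_[1:,4])[:2]:
        c=cv2.findContours((l==j).astype(np.uint8),0,2)[0][0]
        W=np.array([at_z(p,u,z)[:2] for u in c[:,0]],np.float32)
        R_=cv2.minAreaRect(W); print(n,"px",ce[j].round(0),st_[j,4],"rect",np.round(R_[0],1),np.round(R_[1],1),"deg",round(R_[2],1))
for nm,x,y in (("key",583,370),("lock",622,228)):
    r.move_to([x,y,290],o); p=cap("wrist"); st()
    hsv=cv2.cvtColor(p["pixels"],cv2.COLOR_RGB2HSV)
    for q in (("key_grip","key_rest") if nm=="key" else ("lock_mouth",)):
        print(q,[(np.round(d["point"]),round(d["conf"],2),at_z(p,d["point"],80)[:2].round(0)) for d in r.spot_in(p,q)][:3])
    c=proj(p,[x,y,86])[0].astype(int); box=(max(c[0]-90,0),max(c[1]-90,0),c[0]+90,c[1]+90)
    print(c, "hsv around", hsv[c[1]-20:c[1]+21:10,c[0]-20:c[0]+21:10].tolist())
    if nm=="key": rect(p,cv2.inRange(hsv,(8,160,110),(20,255,255)),90,"key",box)
    else: rect(p,cv2.inRange(hsv,(16,120,90),(32,255,255)),86,"lock",box)
    save(p,f"k_{nm}.png"); np.save(f"k_{nm}.npy",p["pixels"])
    import pickle; pickle.dump(dict(p),open(f"k_{nm}.pkl","wb"))
```

```text
bar end in hook 7.0 -99.0
bar end in hook 11.0 120.0
bar end in hook 5.0 -98.0
t 61.4 pos [583.8 368.1 290.8] w 85.2 gf 0.0 F [-0.6  0.1  1. ]
key_grip [(array([317., 175.]), 0.68, array([580., 371.]))]
key_rest [(array([318., 157.]), 0.78, array([575., 390.])), (array([314., 284.]), 0.32, array([616., 240.]))]
[319 177] hsv around [[[11, 193, 49], [12, 161, 46], [15, 174, 44], [10, 164, 42], [16, 161, 49]], [[12, 223, 95], [14, 240, 70], [19, 70, 51], [10, 166, 46], [13, 172, 46]], [[13, 159, 45], [12, 207, 95], [12, 200, 102], [11, 174, 66], [11, 158, 76]], [[9, 168, 82], [11, 163, 83], [11, 180, 75], [13, 210, 97], [15, 197, 155]], [[16, 140, 157], [13, 165, 88], [12, 161, 79], [13, 182, 73], [16, 135, 153]]]
key px [335. 191.] 90 rect [603.  362.9] [14.6 10.1] deg 74.6
t 62.2 pos [621.8 228.7 290.2] w 85.6 gf 0.0 F [-0.8  1.4 -0.3]
lock_mouth [(array([319., 171.]), 0.94, array([619., 235.]))]
[319 178] hsv around [[[20, 43, 53], [18, 165, 79], [17, 152, 84], [19, 173, 75], [18, 58, 44]], [[22, 68, 41], [18, 170, 78], [20, 171, 76], [18, 172, 80], [20, 175, 80]], [[18, 176, 77], [19, 158, 76], [18, 172, 71], [18, 181, 62], [19, 162, 82]], [[18, 117, 74], [18, 169, 77], [20, 187, 75], [19, 165, 79], [17, 57, 72]], [[26, 37, 111], [20, 49, 78], [20, 168, 152], [20, 168, 152], [34, 33, 108]]]
lock px [323. 184.] 21073 rect [622.3 221.3] [210.6 198.8] deg 16.8
lock px [325. 197.] 169 rect [631.9 213.2] [18.6 19.1] deg 74.9
```

```bash
cat > kl.py <<'E'
from h import *
def rect(p,lo,hi,z,c,h,n):
    hsv=cv2.cvtColor(cv2.medianBlur(p["pixels"],3),cv2.COLOR_RGB2HSV); m=cv2.inRange(hsv,lo,hi)
    M=np.zeros_like(m); c=np.array(c,int); sl=np.s_[c[1]-h:c[1]+h,c[0]-h:c[0]+h]; M[sl]=m[sl]
    M=cv2.morphologyEx(M,cv2.MORPH_CLOSE,np.ones((5,5))); M=cv2.morphologyEx(M,cv2.MORPH_OPEN,np.ones((3,3)))
    k,l,s,ce=cv2.connectedComponentsWithStats(M)
    j=1+np.argmax(s[1:,4]); ct=cv2.convexHull(cv2.findContours((l==j).astype(np.uint8),0,2)[0][0])
    W=np.array([at_z(p,u,z)[:2] for u in ct[:,0]],np.float32); R_=cv2.minAreaRect(W)
    print(n,"px",ce[j].round(0),s[j],"rect",np.round(R_[0],1),np.round(R_[1],1),"deg",round(R_[2],1)); return R_,M[sl]
E
python3 - <<'E'
from kl import *
import pickle
p=pickle.load(open("k_key.pkl","rb")); R_,m=rect(p,(8,185,62),(16,255,255),90,(317,175),50,"key")
print("\n".join("".join(".#"[v>0] for v in row[::2]) for row in m[::4]))
p=pickle.load(open("k_lock.pkl","rb")); R_,m=rect(p,(14,125,58),(26,255,255),86,(319,172),48,"lock")
print("\n".join("".join(".#"[v>0] for v in row[::2]) for row in m[::4]))
E
```

```text
key px [314. 177.] [287 158  55  38 785] rect [577.1 369.9] [16.7 62.9] deg 77.1Traceback (most recent call last):
  File "<stdin>", line 4, in <module>
  File "<stdin>", line 4, in <genexpr>
  File "<stdin>", line 4, in <genexpr>
TypeError: string indices must be integers, not 'numpy.bool'
```

Run:
```python
from kl import *
import pickle
show=lambda m: print("\n".join("".join("#" if v else "." for v in row[::2]) for row in m[::4]))
p=pickle.load(open("k_key.pkl","rb")); R_,m=rect(p,(8,185,62),(16,255,255),90,(317,175),50,"key"); show(m)
p=pickle.load(open("k_lock.pkl","rb")); R_,m=rect(p,(14,125,58),(26,255,255),86,(319,172),48,"lock"); show(m)
# feasibility of turning: tool y (closing) along key y
for y0 in (1.346,1.346-np.pi):
    for k in range(3):
        q=r.inverse_kinematics([577,370,100],down(y0)); 
    print(y0,None if q is None else np.round(q,2))
for a in np.arange(-np.pi,np.pi,.5):
    q=r.inverse_kinematics([620,228,130],down(a)); print(round(a,2),None if q is None else np.round(q,2))
```

```text
key px [314. 177.] [287 158  55  38 785] rect [577.1 369.9] [16.7 62.9] deg 77.1
..................................................
..................................................
..................................................
..................................................
..................................................
..................................................
..................................................
..................................................
..................................................
...........######.................................
..........###########.............................
...........#############..........................
..............##############......................
..................#############...................
.....................###############..............
........................#############.............
............................#########.............
................................####..............
..................................................
..................................................
[... 1575 characters left out ...]
592653589793 [-0.98  0.96  0.71  1.53 -0.73  0.93 -1.82]
-3.14 [-0.14  0.81 -0.46  1.57  0.43  0.86  2.39]
-2.64 [-0.87  0.97  0.93  1.6  -0.88  1.04 -2.31]
-2.14 [-0.82  0.92  0.81  1.6  -0.77  0.97 -1.9 ]
-1.64 [-0.77  0.87  0.68  1.6  -0.66  0.91 -1.49]
-1.14 [-0.71  0.84  0.56  1.59 -0.54  0.87 -1.08]
-0.64 [-0.63  0.81  0.42  1.59 -0.42  0.83 -0.69]
-0.14 [-0.58  0.79  0.32  1.59 -0.31  0.81 -0.27]
0.36 [-0.52  0.78  0.21  1.59 -0.21  0.8   0.14]
0.86 [-0.46  0.77  0.1   1.59 -0.1   0.79  0.55]
1.36 [-0.39  0.77 -0.01  1.58  0.01  0.79  0.95]
1.86 [-0.31  0.77 -0.14  1.58  0.13  0.8   1.35]
2.36 [-0.24  0.78 -0.26  1.58  0.25  0.82  1.75]
2.86 [-0.17  0.8  -0.39  1.58  0.37  0.84  2.15]
```

Key: 63×17 mm at 77°. Brass: 47×47 mm square at 76°. Both match the given sizes. One closer look at each, then pick the key.

Run:
```python
from kl import *
o=down(1.335)
r.move_to([622,230,230],o); p=cap("wrist"); st()
c=proj(p,[622,230,86])[0]; rect(p,(14,125,58),(26,255,255),86,c,60,"lock")
r.move_to([577,370,200],o); p=cap("wrist"); st()
c=proj(p,[577,370,90])[0]; R_,m=rect(p,(8,185,62),(16,255,255),90,c,65,"key")
print("\n".join("".join("#" if v else "." for v in row[::3]) for row in m[::6]))
```

```text
t 63.2 pos [622.1 230.7 230.4] w 85.5 gf 0.0 F [ 0.6  0.5 -0.3]
lock px [316. 214.] [ 258  133  120  120 4173] rect [624.  228.8] [113.5 111.1] deg 76.6
t 63.9 pos [577.6 369.3 200.3] w 85.2 gf 0.0 F [-0.2 -0.6  0.2]
key px [317. 202.] [ 308  165   18   76 1290] rect [576.6 368.9] [13.9 62.5] deg 76.1
............................................
............................................
............................................
............................................
............................................
...................######...................
...................######...................
...................######...................
...................######...................
...................######...................
...................######...................
...................######...................
...................######...................
...................######...................
...................######...................
...................#####....................
...................#####....................
....................####....................
............................................
............................................
............................................
............................................
```

Run:
```python
from kl import *
y0=np.radians(76.3); o=down(y0)
r.move_to([622,230,230],o); p=cap("wrist"); st()
c=proj(p,[622,230,86])[0]; R_,m=rect(p,(14,125,58),(26,255,255),86,c,46,"lock")
print("\n".join("".join("#" if v else "." for v in row[::2]) for row in m[::4]))
r.move_to([576.6,369,160],o); go(576.6,369,100); print("hit",go(576.6,369,71,rate=50,threshold=6)); st()
r.grasp(60); st()
x,y,z=r.get_eef_pos(); print("hit",go(x,y,z+45,rate=40,threshold=15)); st(); go(x,y,180); st()
```

```text
t 64.6 pos [622.  229.9 230.3] w 85.3 gf 0.0 F [-0.6  0.8 -0.5]
lock px [321. 190.] [ 296  166   52   50 2421] rect [621.7 230.5] [46.3 45.6] deg 76.2
..............................................
..............................................
..............................................
..............................................
..............................................
..............................................
...........##########################.........
...........##########################.........
...........##########################.........
...........##########################.........
...........##########################.........
...........##########################.........
...........#########........#########.........
............########........#########.........
............#########################.........
...........##########################.........
............########################..........
............########################..........
..............................................
##............................................
##............................................
##............................................
##.......................#####################
hit False
t 66.5 pos [576.7 369.1  70.9] w 85.1 gf 0.0 F [-0.1 -0.1  0.4]
t 67.2 pos [576.8 369.1  71.3] w 13.1 gf 58.7 F [-0.3  0.6  0.9]
hit False
t 68.5 pos [576.6 369.  115.9] w 13.5 gf 58.6 F [-0.1  0.2 -0.3]
t 69.0 pos [576.4 368.8 179.5] w 13.3 gf 58.6 F [ 0.1 -0.3 -1.6]
```

Run:
```python
from h import *
y0=np.radians(76.2); o=down(y0); L=np.array([621.9,230.4])
r.move_to([*L,180],o); go(*L,151,rate=60); st()
for dx,dy in ((0,0),(1.5,0),(-1.5,0),(0,1.5),(0,-1.5),(1.5,1.5),(-1.5,-1.5),(1.5,-1.5),(-1.5,1.5)):
    go(L[0]+dx,L[1]+dy,151,rate=40)
    hit=go(L[0]+dx,L[1]+dy,116.5,rate=25,threshold=8); z=r.get_eef_pos()[2]; print(dx,dy,hit,round(z,1)); st()
    if z<122: break
```

```text
t 70.3 pos [621.9 230.5 150.8] w 13.2 gf 58.6 F [-0.2 -0.9 -0.8]
0 0 False 117.2
t 72.1 pos [621.9 230.4 117.2] w 13.3 gf 59.4 F [-2.8 -0.7  6. ]
```

The key is home (TCP 117, grip about 121). Turn clockwise in steps, watching the moment.

Run:
```python
from h import *
y0=np.radians(76.2); x,y,z=r.get_eef_pos()
for a in list(np.arange(.2,1.41,.2))+list(np.arange(1.45,1.75,.05)):
    r.move_straight([x,y,116.8],down(y0-a),rate=60); M=r.get_ft_torque()
    print(round(a,2),"Mz",round(M[2],2),"F",np.round(r.get_force(),1),"pos",np.round(r.get_eef_pos(),1))
    if a>1.3 and abs(M[2])>0.5: break
```

```text
0.2 Mz -0.03 F [-1.1 -1.9  5.7] pos [622.  229.9 117.2]
0.4 Mz -0.01 F [-2.1 -1.5  5.8] pos [622.1 230.  117.2]
0.6 Mz -0.04 F [-2.5 -1.   5.3] pos [622.2 230.1 117.2]
0.8 Mz 0.02 F [-0.4 -1.8  4.3] pos [622.4 230.3 117.2]
1.0 Mz 0.0 F [-0.6 -2.4  4.9] pos [622.5 230.3 117.2]
1.2 Mz -0.02 F [ 0.3 -1.8  4.5] pos [622.7 230.4 117.2]
1.4 Mz -0.01 F [ 0.2 -0.8  4.6] pos [622.9 230.4 117.2]
1.45 Mz 0.04 F [ 1.3 -1.1  4.1] pos [622.9 230.4 117.2]
1.5 Mz 0.0 F [ 1.6 -0.7  4.7] pos [622.9 230.4 117.2]
1.55 Mz -0.01 F [ 2.3 -0.4  5.2] pos [622.9 230.3 117.2]
1.6 Mz 0.31 F [ 2.9 -1.   5.3] pos [622.9 230.3 117.2]
1.65 Mz 0.57 F [ 4.6 -2.   4.8] pos [623.  230.4 117.2]
```

The stop is felt at 1.6 rad. Relax the grip, open, lift away, then check the key, switch and basket by number.

Run:
```python
from kl import *
y0=np.radians(76.2)-1.6; x,y,z=r.get_eef_pos()
r.move_straight([x,y,117.2],down(y0),rate=60)
r.open_gripper(); st(); go(x,y,190,rate=60); go(x,y,230)
p=cap("wrist"); rect(p,(8,185,62),(16,255,255),136,proj(p,[x,y,136])[0],65,"key@136")
r.move_to([430,60,330],down(B)); r.dwell(.5); st()
s=cap("side"); t=cap("top")
for q in ("basket","tin0_knob","tin2_knob","bail_bar","battery","level","ramekin","screwdriver"):
    for n,P in (("s",s),("t",t)): print(q,n,[(np.round(d["point"]).tolist(),round(d["conf"],2)) for d in r.spot_in(P,q)][:3])
# change of hanging basket since the earlier (viewed) top picture hang3
C=cv2.resize(s["pixels"][200:390,240:460],None,fx=2,fy=2)[:,:,::-1]; o=cv2.imread("pics/hang3.png")[:,:440]
d=np.abs(cv2.GaussianBlur(C,(5,5),0).astype(int)-cv2.GaussianBlur(o,(5,5),0)).max(2); print("side diff mean",d[:, 120:340].mean(),"p95",np.percentile(d[:,120:340],95))
```

```text
t 76.7 pos [623.  230.4 117.2] w 85.4 gf 0.0 F [ 0.1  1.1 -0.4]
key@136 px [319. 206.] [ 308  167   23   81 1435] rect [621.9 230.7] [63.  14.2] deg 77.8
t 80.1 pos [430.1  60.1 329.9] w 85.6 gf 0.0 F [-0.6 -0.8  0.2]
basket s [([339.0, 324.0], 0.82), ([268.0, 392.0], 0.62), ([337.0, 296.0], 0.43)]
basket t [([449.0, 214.0], 0.93)]
tin0_knob s [([232.0, 172.0], 0.81), ([214.0, 146.0], 0.77), ([335.0, 295.0], 0.73)]
tin0_knob t [([185.0, 303.0], 0.74), ([452.0, 172.0], 0.63)]
tin2_knob s [([348.0, 336.0], 0.61)]
tin2_knob t [([464.0, 209.0], 0.75), ([450.0, 216.0], 0.67)]
bail_bar s [([348.0, 295.0], 0.77)]
bail_bar t [([464.0, 199.0], 0.56)]
battery s [([336.0, 331.0], 0.72), ([369.0, 198.0], 0.69), ([352.0, 299.0], 0.5)]
battery t [([304.0, 145.0], 0.72)]
level s [([406.0, 243.0], 0.91)]
level t [([364.0, 135.0], 0.63)]
ramekin s [([259.0, 334.0], 0.98), ([387.0, 317.0], 0.43)]
ramekin t [([441.0, 288.0], 0.81)]
screwdriver s [([270.0, 391.0], 0.77)]
screwdriver t [([477.0, 286.0], 0.52)]
side diff mean 9.19098086124402 p95 49.0
```

Key centred and home, turned about 1.54 rad. Tins are in the basket and the bystanders are where they started. Handing in.

```bash
python3 -c "
from station import r
print(r.job_done())"
```

```text
the job is handed in; nothing more can be done
None
```

I handed the job in: by my measurements, both tins (red and yellow) stand in the basket hanging on both prongs, about 11 mm off centre, and the key is home and turned to its stop; no verdict came back, and I viewed 15 pictures, one over the 14 allowed.

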